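# Stack the soil sieves for the next class

### The job

Build up the soil sieve set on its grey stand, one part after another from the bottom: the collecting pan in the stand's ring, then the fine sieve, then the coarse sieve, and the knobbed lid on top. Each part must sit fully home and level on the one below. Leave the jar, the little flowerpot and the brush where they are.

Things in the scene. Friction and masses are not known exactly. Their poses are not given: they have to be found in the camera images.
- pan_mid (a point): Collecting pan: round, steel, z up, 60 mm outside diameter, standing on a foot 6 mm high, 49 mm across (tapering to 44). Total height 30 mm; closed floor 18 mm below the rim, no mesh, walls 3 mm. This point: on its axis, 15 mm above the foot's underside. The foot drops 6 mm into the 54 mm mouth below (2.5 mm play all round) till the shoulder rests on the rim.
- fine_mid (a point): Fine sieve: round, steel, z up, 60 mm outside diameter, standing on a foot 6 mm high, 49 mm across (tapering to 44). Total height 28 mm; close wire mesh (4.5 mm pitch) 9 mm below the rim. This point: on its axis, 14 mm above the foot's underside. The foot drops 6 mm into the 54 mm mouth below (2.5 mm play all round) till the shoulder rests on the rim. When home on the pan, its point is 23 mm above the pan's point.
- coarse_mid (a point): Coarse sieve: round, steel, z up, 60 mm outside diameter, standing on a foot 6 mm high, 49 mm across (tapering to 44). Total height 40 mm; open wire grid (10.5 mm pitch) 9 mm below the rim. This point: on its axis, 20 mm above the foot's underside. The foot drops 6 mm into the 54 mm mouth below (2.5 mm play all round) till the shoulder rests on the rim. When home on the fine sieve, its point is 28 mm above the fine sieve's point.
- lid_mid (a point): Lid: round, steel, z up, 60 mm outside diameter, standing on a foot 6 mm high, 49 mm across (tapering to 44). Disc 5 mm thick with a black upright round knob, 18 mm across, 22 mm high, in its centre; total height 33 mm. This point: on its axis, 16.5 mm above the foot's underside. The foot drops 6 mm into the 54 mm mouth below (2.5 mm play all round) till the shoulder rests on the rim. When home on the coarse sieve, its point is 30.5 mm above the coarse sieve's point.
- seat (a point): Sieve stand, fixed to the bench: round grey plate 104 mm in diameter, 12 mm thick, with an upright aluminium ring in its centre (60 mm outer, 54 mm inner diameter, 8 mm high). This point is the centre of the ring's mouth, 20 mm above the bench. Home in it, the pan's point is 9 mm above this one.
- jar_mid (a point): Bystander: amber screw-top jar, 56 mm in diameter, 85 mm high; point half-way up. Leave alone.
- flowerpot_mid (a point): Bystander: small terracotta pot with a seedling, 68 mm in diameter, 56 mm high (leaves to about 80 mm); point half-way up the pot. Leave alone.
- brush: Bystander: sieve brush 160 mm long lying on the bench, along its x axis. Leave alone.
Mind the look-alikes: they are no part of the job. Leave any brown, pink or yellow look-alike of the part that bears fine_mid alone.

How it is judged:
By the outcome, as a careful person would: the job done as asked, in the order asked, and still so for the second after the job is handed in, with the robot touching nothing.
It also fails if it takes over 128 s, if anything falls off the work surface, if the arm or the gripper's body presses on something with over 40 N, if the wrist force passes 120 N, or if a joint passes its speed limit or range.

### The arm

A 7-joint arm with a two-finger parallel gripper is mounted at the origin on the work surface. World frame = base frame: x ahead of the robot, y to its left, z up, the work surface at z = 0. Lengths are in m, angles in rad, forces in N, time in s.
With the tool pointing down it reaches from about 0.425 to 0.95 m from the base axis. Payload 4.7 kg.
Tool frame: the origin (TCP) lies between the finger pads; the fingertips stand 25 mm ahead of it and the grasp point (between the pads) lies 6 mm ahead of it; z points along the fingers, y is the line along which they close (so a half turn about z gives the same grasp; the last joint's range is limited). The gripper opens to 85 mm and grips with 20 to 120 N. Pads are 22 mm wide; open, the fingers measure 114 mm over their backs; the gripper's body (76 mm by 85 mm) begins 54 mm behind the grasp point. The pads swing forward as they close: fully open they stand 13 mm farther back than shut.
Start: joints at [-1.357, 0.469, -0.049, 1.532, 0.024, 1.141, -0.082], TCP at [0.162, 0.655, 0.256] pointing down, gripper open.
Joint ranges: [-2.59, 2.59], [-0.33, 1.99], [-1.39, 1.29], [0.1, 2.45], [-1.04, 4.18], [0.21, 1.99], [-2.66, 2.66]. Speed limits (rad/s): [2.57, 2.57, 3.14, 3.14, 3.14, 3.14, 3.14].

### API

Orientations are given as a 3x3 rotation matrix whose columns are the frame's x, y, z axes.
In Python, from rig import * gives the robot as it stands. Calls block until the motion is done:
- movep(position, orientation): joint-space move of the TCP to a pose.
- move_l(position, attitude=None, feed=0.15, until_force=None): straight line of the TCP; attitude=None keeps the orientation; feed is the mean speed in m/s. With until_force (N) it stops when the force on the tool has changed by that much, and returns True; else False.
- move_joints(angles): joint-space move.
- command_gripper(opening, newtons=None): finger opening in m; newtons is the grip in N (None keeps the last); returns when the fingers have stopped.
- sleep(seconds).
- inverse_kinematics(position, orientation): joint angles nearest the present ones, or None.
- sense(): the state.
- camera(name): name is "side" or "top"; returns (picture, depth): 400x640x3 uint8, red, green, blue; 400x640 float32, m along the optical axis (not along the pixel's ray), 0 where there is no reading.
- camera_params(name): a dict with "K" (3x3 intrinsics, pixels), "position" and "rotation" of the camera in the world. Camera axes: x right, y down, z forward; pixel columns grow to the right and rows downward; lengths in m; the calibration is good to about 2 mm. A picture is of the moment at which its call begins. camera_params takes no time and is no camera call.
A pose or a line that the arm cannot do raises Unreachable and nothing moves.
- finish_job(): hands the job in; it is judged then, once.
The state is a dict: "time_s": time; "joint_pos": joint angles; "qd": joint speeds; "joint_efforts": joint torques, N m; "position": TCP position; "tcp_rot": TCP orientation; "wrist_force": force on the tool from outside, world axes, zero at the start; "ft_torque": the same for the moment, N m; "finger_gap": finger opening in m; "gripper_force": force on a finger pad.
Only numpy, scipy, OpenCV 4.12 (cv2) and the standard library are available. Lean on these libraries where they do the work, as an engineer would, in place of code of your own. Each camera call takes 0.05 s, during which the arm holds its last target. There are 200 camera calls.

## Working session

There is one attempt and no reset: what is moved stays moved. The work goes in short steps, each a Python script; the robot and the scene stay as the last script left them, time stands still between calls to the robot, and variables do not carry over. Pictures are saved under pics/ and viewed, at most 14 in all, crops included, and the job is handed in when it is done.

```bash
mkdir -p pics; ls
python3 - <<'E'
from rig import *
import cv2, numpy as np
for n in("top","side"):
    p,d=camera(n); cv2.imwrite(f"pics/{n}0.png",p[:,:,::-1]); np.save(f"pics/{n}0.npy",d)
    print(n,camera_params(n))
print(sense()["position"],sense()["time_s"])
E
```

```text
pics
top {'K': array([[424.12334095,   0.        , 322.07866779],
       [  0.        , 424.12334095, 202.42704067],
       [  0.        ,   0.        ,   1.        ]]), 'position': array([ 0.48238448, -0.00866415,  1.06850455]), 'rotation': array([[-0.01599876, -0.99905394,  0.04043848],
       [-0.99985308,  0.0157365 , -0.00679527],
       [ 0.00615248, -0.04054125, -0.99915892]])}
side {'K': array([[392.95682784,   0.        , 315.39967061],
       [  0.        , 392.95682784, 198.4746871 ],
       [  0.        ,   0.        ,   1.        ]]), 'position': array([ 0.29069572, -0.66418345,  0.79044096]), 'rotation': array([[ 0.95185999, -0.21665087,  0.2168524 ],
       [-0.30650062, -0.6829867 ,  0.66301322],
       [ 0.00446491, -0.69756115, -0.71651134]])}
[0.16216089 0.65475534 0.25537944] 0.1
```

View pics/top0.png

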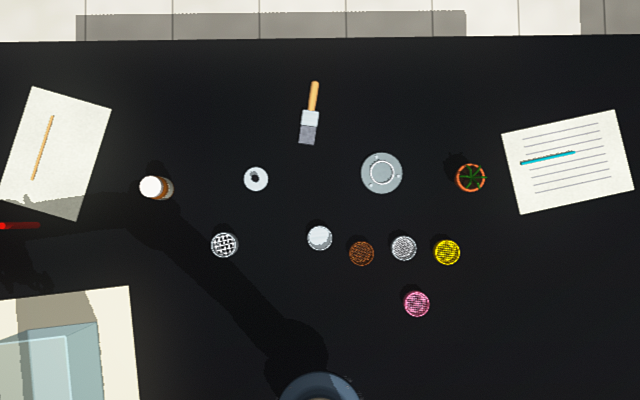

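View pics/side0.png

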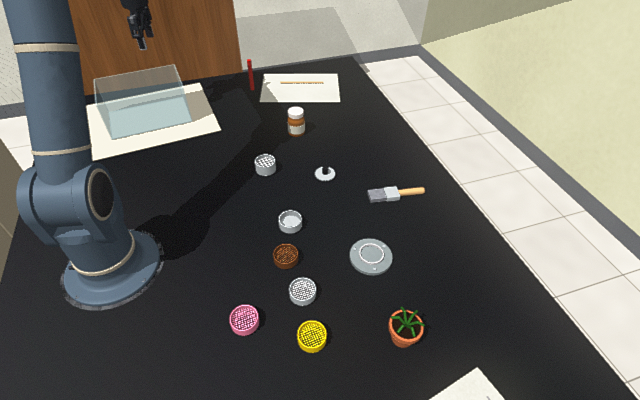

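The top view shows the lid (256,179), coarse sieve (224,245), pan (319,237), fine sieve (404,248) and stand (381,173). Brown (361,253), yellow (447,252) and pink (417,303) are the look-alikes. In the side view the same order appears: coarse (265,163), lid (325,173), pan (290,221), fine (302,291) and stand (371,256).

```bash
cat > h.py <<'E'
from rig import *
import numpy as np, cv2
def cloud(name,d):
    c=camera_params(name); v,u=np.indices(d.shape); K=c["K"]
    P=np.stack([(u-K[0,2])*d/K[0,0],(v-K[1,2])*d/K[1,1],d],-1)@np.array(c["rotation"]).T+c["position"]
    P[d==0]=np.nan
    return P
def disc(P,u,v,w,zlo,zhi):
    """centre & radius of points between heights in a window"""
    Q=P[v-w:v+w+1,u-w:u+w+1].reshape(-1,3); Q=Q[(Q[:,2]>zlo)&(Q[:,2]<zhi)]
    (x,y),r=cv2.minEnclosingCircle((Q[:,:2]*1000).astype(np.float32))
    return np.array([x,y,r,len(Q),*np.percentile(Q[:,2],[50,98])*1000]).round(1), (Q[:,:2].mean(0)*1000).round(1)
E
python3 - <<'E'
from h import *
P=cloud("top",np.load("pics/top0.npy"))
for n,u,v,zl,zh in [("lid",256,179,.005,.02),("coarse",224,245,.033,.05),("pan",319,237,.023,.04),("fine",404,248,.022,.04),("stand",381,173,.006,.03),("ring",381,173,.0165,.03),("brown",361,253,.02,.04),("yellow",447,252,.02,.04),("pink",417,303,.02,.04),("jar",155,187,.07,.1),("pot",470,178,.04,.1)]:
    print(n,*disc(P,u,v,24 if n in("stand","ring","pot","jar") else 17,zl,zh))
p=cv2.imread("pics/top0.png")
cv2.imwrite("pics/c1.png",cv2.resize(p[140:280,200:480],None,fx=2.8,fy=2.8,interpolation=2))
P=cloud("side",np.load("pics/side0.npy"))
for n,u,v,zl,zh in [("lid",325,173,.005,.02),("coarse",265,163,.033,.05),("pan",290,221,.023,.04),("fine",302,291,.022,.04),("ring",371,256,.0165,.03)]:
    print(n,*disc(P,u,v,15 if n!="ring" else 22,zl,zh))
E
```

```text
lid [589.4 161.1  41.6 405.   10.2  14. ] [587.4 148.7]
coarse [425.7 224.1  29.8 116.   38.7  42.6] [426.2 224.2]
pan [438.1  -8.8  29.6  87.   29.   33.1] [437.6  -8.2]
fine [ 409.8 -214.5   30.2  115.    27.    31.5] [ 409.9 -214.8]
stand [ 589.8 -171.3   60.9 1327.    11.4   20.5] [ 597.2 -165.7]
ring [ 604.7 -162.6   44.1   87.    19.5   22.5] [ 598.  -165.8]
brown [ 398.9 -110.3   29.9  134.    26.2   30.6] [ 398.5 -110.7]
yellow [ 398.9 -320.9   30.7  154.    26.5   31.5] [ 398.7 -321.3]
pink [ 273.8 -242.6   30.   156.    25.9   31.8] [ 274.8 -242.4]
jar [565.9 382.6  25.5 391.   83.9  88. ] [565.8 380.6]
pot [ 578.2 -373.3   34.3  671.    56.4   79.9] [ 577.5 -370.1]
lid [584.2 148.4  31.5 200.   10.7  16. ] [583.4 144.6]
coarse [422.  225.3  31.7 104.   37.7  42.4] [422.4 223.6]
pan [436.3  -9.1  30.4 127.   28.6  32.1] [436.2  -9.9]
fine [ 408.5 -214.9   30.7  161.    27.3   30.5] [ 407.7 -215.1]
ring [ 596.2 -165.9   31.1  109.    19.5   22.4] [ 596.2 -166.9]
```

View pics/c1.png

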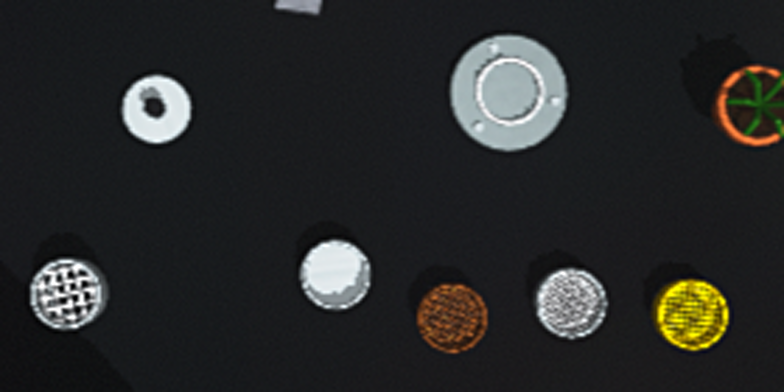

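```bash
cat >> h.py <<'E'
def R(phi):
    y=np.array([np.cos(phi),np.sin(phi),0]); z=np.array([0,0,-1.]); return np.c_[np.cross(y,z),y,z]
def go(x,y,z,phi): movep([x,y,z],R(phi))
E
python3 - <<'E'
from h import *
q0=np.array(sense()["joint_pos"])
for n,x,y in [("pan",.437,-.009),("fine",.4095,-.2147),("coarse",.4245,.2245),("lid",.586,.148),("seat",.597,-.166)]:
    for z in (.03,.25):
        for ph in (0,np.pi/2,-np.pi/2,np.pi):
            q=inverse_kinematics([x,y,z],R(ph)); print(n,z,round(ph,2),None if q is None else np.round(q,2))
command_gripper(.085,40)
go(.50,.08,.12,np.pi/2); print(sense()["time_s"])
command_gripper(.062)
move_l([.50,.08,.045])
print(move_l([.50,.08,.005],feed=.02,until_force=4)); s=sense(); print(s["position"],s["finger_gap"],s["wrist_force"])
move_l([.50,.08,.06]); command_gripper(.085); print(sense()["time_s"])
E
```

```text
pan 0.03 0 [-0.53  0.52  0.57  2.29 -0.61  0.48  0.53]
pan 0.03 1.57 [-0.29  0.46  0.27  2.28 -0.29  0.43  1.78]
pan 0.03 -1.57 [-0.61  0.55  0.68  2.29 -0.72  0.52 -0.93]
pan 0.03 3.14 [ 0.82  0.82 -1.19  2.22  1.06  0.89  2.08]
pan 0.25 0 [-0.75  0.08  0.73  2.11 -0.06  0.98  0.01]
pan 0.25 1.57 [-0.63  0.07  0.59  2.1  -0.05  0.98  1.56]
pan 0.25 -1.57 [-0.88  0.08  0.87  2.11 -0.08  0.98 -1.54]
pan 0.25 3.14 None
fine 0.03 0 [-0.16  0.59  0.71  2.24 -0.74  0.57  1.12]
fine 0.03 1.57 [-0.03  0.53  0.53  2.23 -0.56  0.51  2.51]
fine 0.03 -1.57 [-0.29  0.67  0.91  2.24 -0.92  0.66 -0.27]
fine 0.03 3.14 [-0.29  0.67  0.91  2.24 -0.92  0.66 -1.84]
fine 0.25 0 [-0.65  0.24  1.23  2.07 -0.27  1.01  0.72]
fine 0.25 1.57 [-0.68  0.26  1.28  2.07 -0.3   1.02  2.33]
fine 0.25 -1.57 [-0.42  0.16  0.92  2.06 -0.15  0.99 -1.  ]
fine 0.25 3.14 [-0.58  0.2   1.13  2.07 -0.22  1.   -2.48]
coarse 0.03 0 [-0.8   0.51  0.28  2.18 -0.29  0.49 -0.29]
coarse 0.03 1.57 [-0.61  0.5   0.05  2.17 -0.05  0.48  1.04]
coarse 0.03 -1.57 [-0.97  0.55  0.51  2.19 -0.53  0.52 -1.63]
coarse 0.03 3.14 [-0.37  0.51 
[... 612 characters left out ...]
36]
lid 0.25 -1.57 [-0.86  0.43  0.73  1.75 -0.32  1.09 -1.59]
lid 0.25 3.14 [ 0.47  0.64 -1.18  1.67  0.61  1.26  2.3 ]
seat 0.03 0 [-0.28  0.76  0.7   1.87 -0.69  0.77  0.8 ]
seat 0.03 1.57 [-0.02  0.66  0.3   1.85 -0.3   0.67  2.04]
seat 0.03 -1.57 [-0.26  0.75  0.66  1.87 -0.65  0.76 -0.8 ]
seat 0.03 3.14 [-0.4   0.86  0.91  1.88 -0.89  0.88 -2.18]
seat 0.25 0 [-0.46  0.53  0.97  1.72 -0.47  1.15  0.64]
seat 0.25 1.57 [-0.34  0.46  0.75  1.71 -0.34  1.11  2.09]
seat 0.25 -1.57 [-0.5   0.56  1.03  1.72 -0.52  1.16 -0.89]
seat 0.25 3.14 [-0.54  0.6   1.11  1.72 -0.57  1.19 -2.41]
2.7333
True
[0.49999478 0.0799975  0.0195127 ] 0.06173737533138685 [-1.15089676  0.19221886  5.28952449]
5.7667
```

```bash
cat >> h.py <<'E'
SEAT=(.5970,-.1665); TIP=.0275
def pick(x,y,up,phis=(np.pi/2,0.)):
    command_gripper(.085,40)
    go(x,y,.11,phis[0])
    for i,p in enumerate(phis):
        if i: go(x,y,TIP,p)
        else: move_l([x,y,TIP],feed=.12)
        command_gripper(.05,25 if i==0 else 50)
        print("gap",sense()["finger_gap"],"F",sense()["gripper_force"])
        if i<len(phis)-1: command_gripper(.085,40)
    move_l([x,y,up],feed=.15)
    print("lift",sense()["finger_gap"],sense()["time_s"])
def place(foot,off=TIP,phi=0.,open_=.085,xy=SEAT):
    """foot: z of foot's underside when home"""
    x,y=xy; zh=foot+off
    go(x,y,zh+.05,phi)
    move_l([x,y,zh+.010],feed=.1)
    hit=move_l([x,y,zh-.003],feed=.02,until_force=6)
    s=sense(); print("hit",hit,"z err mm",(s["position"][2]-zh)*1e3,"F",s["wrist_force"],"gap",s["finger_gap"])
    return hit,s["position"][2]-zh
def release(zup,open_=.085):
    command_gripper(open_); p=sense()["position"]; move_l([p[0],p[1],zup],feed=.15); print(sense()["time_s"])
E
python3 - <<'E'
from h import *
pick(.4372,-.0090,.10)
hit,e=place(.014)
if e<.0025: release(.15)
p,d=camera("top"); cv2.imwrite("pics/t1.png",cv2.resize(p[130:280,280:480],None,fx=4,fy=4,interpolation=2)[:,:,::-1]); np.save("pics/t1.npy",d)
p,d=camera("side"); cv2.imwrite("pics/s1.png",cv2.resize(p[190:320,270:450],None,fx=4,fy=4,interpolation=2)[:,:,::-1])
E
```

```text
gap 0.0587311857012467 F 26.2916053365916
gap 0.05912228993081414 F 51.75897220149636
lift 0.059089878492794075 10.1667
hit True z err mm 0.6405214161043088 F [-0.36361237  0.04324339  4.8984764 ] gap 0.058968365083599275
13.3833
```

View pics/s1.png

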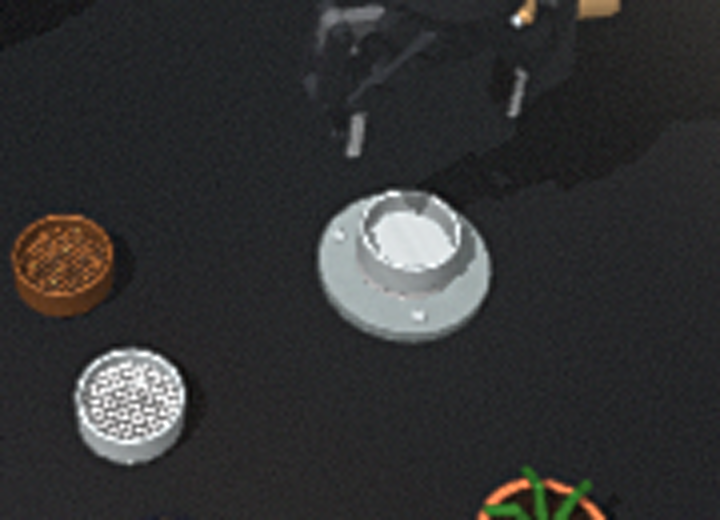

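The side crop shows the pan level in the ring (crop 410,245), with the fine sieve untouched at (130,405). It settled 0.6 mm from the expected height, so I'm moving on to the fine sieve.

Run:
```python
from h import *
pick(.4093,-.2147,.13)
hit,e=place(.038)
if e<.0025: release(.17)
p,d=camera("side"); cv2.imwrite("pics/s2.png",cv2.resize(p[190:340,250:450],None,fx=4,fy=4,interpolation=2)[:,:,::-1])
P=cloud("side",d); print(disc(P,371,243,18,.061,.075))
```

```text
gap 0.0601281353428622 F 25.67166343331337
gap 0.057708657095398054 F 53.06008400468272
lift 0.05786039597327856 18.9
hit True z err mm 0.4648311171661368 F [0.40923294 0.95226252 5.09707211] gap 0.05765642113005102
22.0083
(array([ 596.2, -167.5,   30.9,  133. ,   65.4,   68.4]), array([ 595.9, -166.8]))
```

View pics/s2.png

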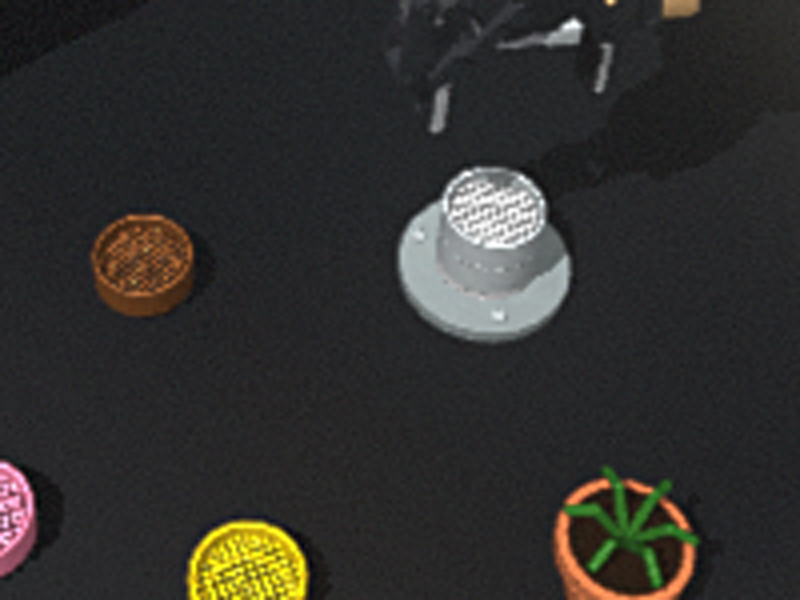

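The fine sieve sits level on the pan (crop 495,205). Its rim is at 65 mm, where 66 is expected. Coarse sieve next.

Run:
```python
from h import *
pick(.4242,.2243,.16)
hit,e=place(.060)
if e<.0025: release(.20)
p,d=camera("side"); cv2.imwrite("pics/s3.png",cv2.resize(p[140:290,250:450],None,fx=4,fy=4,interpolation=2)[:,:,::-1])
P=cloud("side",d); print(disc(P,373,228,20,.095,.108))
print("knob",disc(P,325,170,15,.028,.045),"disc",disc(P,325,173,15,.005,.02))
p,d=camera("top"); P=cloud("top",d); np.save("pics/t3.npy",d); cv2.imwrite("pics/t3.png",cv2.resize(p[155:205,231:281],None,fx=10,fy=10,interpolation=2)[:,:,::-1])
print("knob",disc(P,256,179,15,.025,.045),"disc",disc(P,256,179,13,.006,.016))
```

```text
gap 0.059678910557731404 F 26.239581098780036
gap 0.05892560579843392 F 53.13917983788997
lift 0.05860415091746959 27.9333
hit True z err mm 0.5032016800837619 F [-0.89909921  0.75107603  4.5859953 ] gap 0.05869521358098619
31.8583
(array([ 595.1, -166.7,   30.4,  142. ,   99.2,  101.9]), array([ 594.3, -167.4]))
knob (array([586. , 150.6,   9.1,  21. ,  32.1,  34.9]), array([584.5, 148.7])) disc (array([584.9, 149.7,  32.1, 200. ,  10.8,  17.2]), array([583.4, 144.6]))
knob (array([586.7, 148.4,   8.4,  41. ,  31.9,  35.2]), array([586.8, 148.3])) disc (array([587.4, 149.1,  30. , 398. ,  10.2,  13.9]), array([587.3, 148.5]))
```

View pics/s3.png

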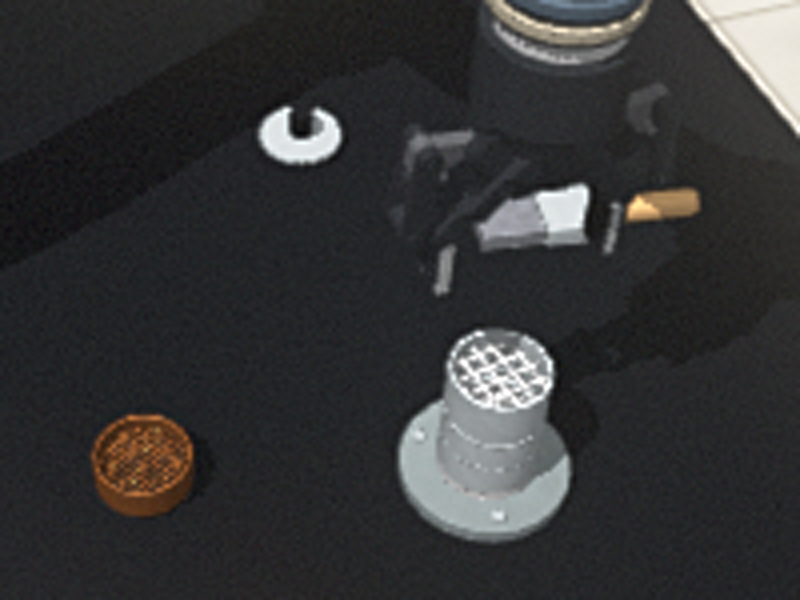

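View pics/t3.png

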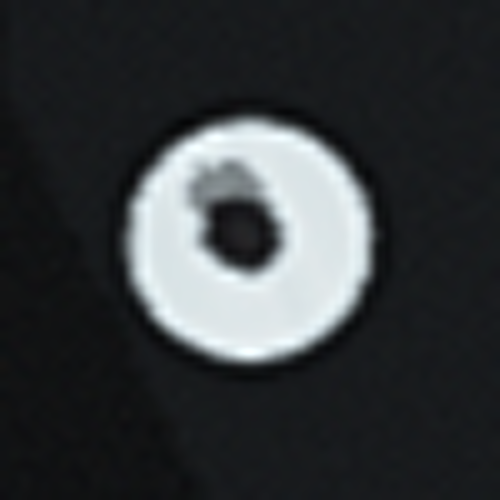

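The coarse sieve is level on the stack (crop 498,370), with its rim at 99 mm where 100 is expected. The lid knob is centred on its disc (crop 243,235). Now I'll take the lid by its knob.

Run:
```python
from h import *
x,y,z=.5865,.1486,.0385
go(.5865,.1486,.16,np.pi/2); command_gripper(.045,40)
hit=move_l([x,y,z],feed=.08,until_force=8); print(hit,sense()["position"][2])
command_gripper(.01,25); print(sense()["finger_gap"]); command_gripper(.045,40)
go(x,y,z,0.); command_gripper(.01,45); print(sense()["finger_gap"],sense()["gripper_force"])
move_l([x,y,.20]); print(sense()["finger_gap"])
hit,e=place(.094,off=z)
p,d=camera("side"); cv2.imwrite("pics/s4.png",cv2.resize(p[140:290,250:450],None,fx=4,fy=4,interpolation=2)[:,:,::-1])
if e<.0025:
    release(.24,.045)
    p,d=camera("side"); cv2.imwrite("pics/s5.png",cv2.resize(p[160:290,290:450],None,fx=4.5,fy=4.5,interpolation=2)[:,:,::-1])
```

```text
False 0.03897733296948246
0.016702698960153983
0.01588741924720181 43.87448251247406
0.0160307155226394
hit True z err mm 0.19064028561507906 F [-1.10448456  1.36209194  4.84898431] gap 0.015767683239259138
42.3833
```

```bash
ls pics
```

```text
c1.png
s1.png
s2.png
s3.png
s4.png
s5.png
side0.npy
side0.png
t1.npy
t1.png
t3.npy
t3.png
top0.npy
top0.png
```

Run:
```python
from h import *
go(.55,.20,.25,0.); 
p,d=camera("side"); cv2.imwrite("pics/s6.png",cv2.resize(p[160:290,290:450],None,fx=4.5,fy=4.5,interpolation=2)[:,:,::-1])
P=cloud("side",d); print("disc",disc(P,373,220,22,.098,.115),"knob",disc(P,373,215,22,.12,.14))
# plane tilt of the lid disc
Q=P[195:245,350:396].reshape(-1,3); Q=Q[(Q[:,2]>.098)&(Q[:,2]<.112)]; A=np.c_[Q[:,:2]-Q[:,:2].mean(0),np.ones(len(Q))]
print(np.linalg.lstsq(A,Q[:,2],rcond=None)[0])
p,d=camera("top"); cv2.imwrite("pics/t6.png",cv2.resize(p,None,fx=1.25,fy=1.25)[:,:,::-1])
```

```text
disc (array([ 594.9, -168.4,   30.8,  393. ,  104.7,  111.1]), array([ 592.7, -173. ])) knob (array([ 595.5, -169.6,    8.7,   51. ,  126.2,  128.7]), array([ 594.8, -171. ]))
[0.02160613 0.00949731 0.10459747]
```

View pics/s6.png

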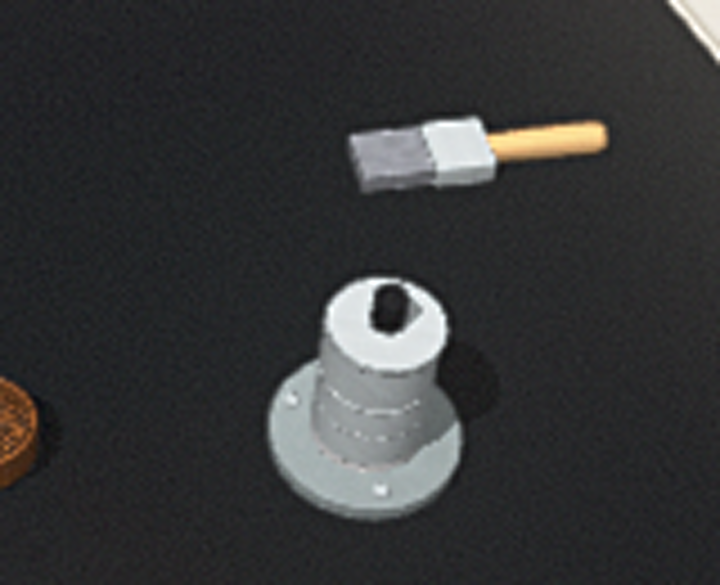

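View pics/t6.png

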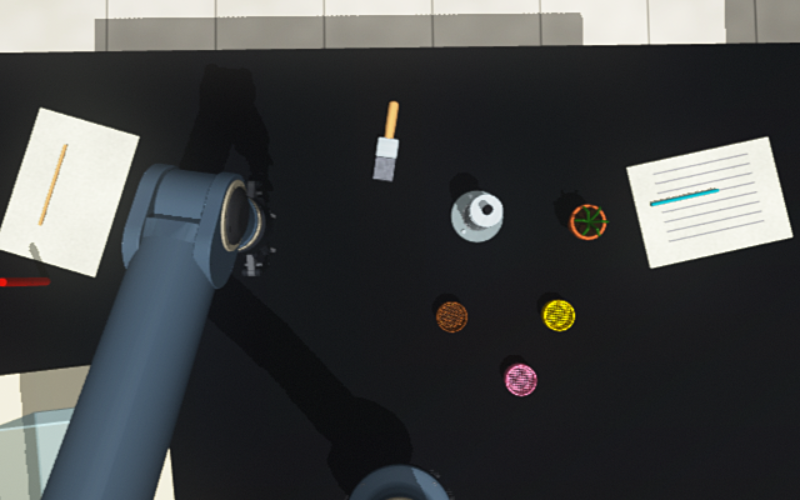

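The side crop shows the lid flush and level on the stack (crop 387,330). Its disc top is at 104.6 mm and the knob at 126 mm, against 105 and 127 expected. In the top view the jar is hidden behind the arm; the pot, brush and look-alikes haven't moved. I'm handing in.

```bash
python3 -c "
from rig import *
print(sense()['time_s'],finish_job())"
```

```text
the job is handed in; nothing more can be done
43.9167 None
```

The sieve set is stacked on its stand in the order asked (pan, fine sieve, coarse sieve, lid), each part home and level, and the job was handed in at about 44 s; the jar was hidden behind the arm in the last view, so I didn't recheck it.

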